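# Scrub the specimen jar and start the washer

## Robot

A 6-joint arm with a two-finger parallel gripper is mounted at the origin on the work surface. World frame = base frame: x ahead of the robot, y to its left, z up, the work surface at z = 0. Lengths are in mm, angles in rad, forces in N, time in s.
With the tool pointing down it reaches from about 350 to 975 mm from the base axis. Payload 7.1 kg.
Tool frame: the origin (TCP) lies between the finger pads; the fingertips stand 19 mm ahead of it and the grasp point (between the pads) is the TCP (ctrl.finger_overhang is the distance from the TCP to the fingertips, in mm); z points along the fingers, y is the line along which they close (so a half turn about z gives the same grasp; the last joint's range is limited). The gripper opens to 88 mm and grips with 3 to 60 N. Pads are 20 mm wide; open, the fingers measure 115 mm over their backs; the gripper's body (75 mm by 178 mm) begins 61 mm behind the grasp point.
Start: joints at [-1.218, 0.423, 1.63, -0, 1.089, -0.019], TCP at [227.074, -582.273, 241.675] pointing down, gripper open.
Joint ranges: [-3, 3], [-0.9, 2.11], [0.09, 2.58], [-1.31, 4.45], [0.11, 2.69], [-2.54, 2.54]. Speed limits (rad/s): [2.39, 2.39, 3.01, 3.14, 3.14, 3.14].

## Interface

Orientations are given as a rotation vector (axis times angle).
In Python, from workcell import ctrl gives the robot as it stands. The module is installed in compiled form; this text tells all that it offers.
- The arm moves only by the tool arm_command, never from a script. Its argument "rows" is one flat list of numbers, 7 for each row, row after row: the turn, a rotation vector about the tool's x, y, z scaled (see below), then the shift along the tool's x, y, z scaled (see below), then the opening, from -1 (shut) to 1 (fully open). A call has 1 to 5 rows; each row is the pose to reach, as a shift and turn from the pose commanded when the call began, along the tool's axes at that moment, turning the shorter way round; what a row does not reach only later rows make up. The controller multiplies each number of a shift by 80 mm and each number of a turn by 180 degrees. A row lasts 1/10 s, in which the tool goes at most 50 mm and 8.59 degrees, less where a joint would pass 70% of its speed; a pose out of reach is approached as far as the arm can. A call with a number of a shift or a turn outside -1 to 1 is refused whole. A call with a gripper value outside its range is refused whole. The fingers move at their own pace and stop on an object; the grip force is fixed at half the most. Time passes only in rows, so rows that repeat a pose let the fingers close. It gives the time, the measured TCP pose, the force, the opening and the grip force at its end, in the units of the state.
- ctrl.get_obs(): the state, without advancing time (a new reading comes with each control period).
- ctrl.get_image(name): name is "side" or "top"; returns (picture, depth): 400x640x3 uint8, red, green, blue; 400x640 float32, mm along the optical axis (not along the pixel's ray), 0 where there is no reading.
- ctrl.camera_params(name): a dict with "camera_matrix" (3x3 intrinsics, pixels), "world_to_cam" (4x4, takes a point from world to camera coordinates). Camera axes: x right, y down, z forward; pixel columns grow to the right and rows downward; lengths in mm; the calibration is good to about 2 mm. A picture is of the moment at which its call begins. camera_params takes no time and is no camera call.
- ctrl.close_job(): hands the job in; it is judged then, once.
The state is a dict: "t": time; "qpos": joint angles; "qvel": joint speeds; "joint_torque": joint torques, N m; "ee_pos": TCP position; "orientation": TCP orientation; "ft_force": force on the tool from outside, world axes, zero at the start; "moment": the same for the moment, N m; "width": finger opening in mm; "grasp_force": force on a finger pad.
Only numpy, scipy, OpenCV 4.12 (cv2) and the standard library are available. Lean on these libraries where they do the work, as an engineer would, in place of code of your own. Each camera call takes 0.05 s, during which the arm holds its last target. There are 200 camera calls.

## Task

Draw the bottle brush (white bristles, blue handle) out of the blue storage rack and scrub the glass jar on the washer with it: three times down to the bottom of the jar, drawing the brush most of the way up inside the jar between them. Then lay the brush in the slanted steel rest, head down, and let go of it; only then press the washer's green start button fully down and release it. Leave everything else where it stands.

Things in the scene. Friction and masses are not known exactly. Their poses are not given: they have to be found in the camera images.
- brush: bottle brush, round, 200 mm long, 90 g, balanced at its origin. x axis runs along it, from handle to head; origin on the axis 90 mm behind the tip. From the tip: white bristle head 0-65 mm, 34 mm diameter; bare steel shaft 65-135 mm, 10 mm diameter; blue handle 135-200 mm, 18 mm diameter. It starts level in one bay of the rack, all beyond 115 mm from the tip hidden in the bay
- brush_tip (a point): point on the brush's axis at the very tip of the bristle head
- brush_end (a point): point on the brush's axis at the rear end of the handle, 200 mm from the tip. The jar is 115 mm deep, so to reach its bottom the brush has to be held by the handle, which is out of reach at first: a regrasp is needed. The brush may be rolled about its axis
- rack: fixed blue storage rack, x -130 to 80, y -85 to 85 mm, origin under it on the bench. x axis points out of the bays (as the tool heads do). Two bays at y = +40 and -40 mm; tools lie along x with origin at x = 0, axis 50 mm above the bench. Heads rest in open V blocks at x = 42 to 72 mm; between bay and V block only a 6 mm base plate, so fingers fit round the shaft
- bay (a point): middle of the rack, between the mouths of its two bays, at axis height (rack x = -25 mm, 50 mm up). Each bay is a roofed tunnel from rack x = -125 to -25 mm, 34 mm wide and 41 to 78 mm above the bench inside, roof top at 83 mm, closed behind. A tool can be lifted 10 mm in it and must be pulled 85 mm or more along +x to come free
- rest: fixed steel drip rest on a black foot 170 x 90 mm, origin under it on the bench; x axis: horizontal direction in which the head of a brush in it points. The brush lies at 45 degrees, head low, handle high, in an open V trough under the head and an open V fork (36 mm wide at its mouth) under the shaft 121 to 129 mm behind the tip. A spine runs 40 mm below the axis
- rest_tip (a point): where the brush's tip belongs in the rest (on the axis of a lying brush), 41 mm above the bench; an end plate 3 mm beyond stops the tip. The trough carries the axis from 2 to 60 mm behind the tip
- rest_mid (a point): where the brush's origin belongs in the rest, 105 mm above the bench
- rest_end (a point): where the rear end of the brush's handle belongs in the rest, 183 mm above the bench; the whole handle is free all round there
- washer: fixed jar washer: white base 220 x 130 mm, 30 mm high, origin under it on the bench; at x = +30 mm a clamped upright clear glass jar with a blue rim; at x = -100 mm a grey console (top 48 mm above the bench) with the green start button. Base footprint x -140 to 80, y -65 to 65 mm
- jar_floor (a point): centre of the jar's inner floor, 35 mm above the bench; jar upright, 54 mm inside diameter, 62 mm outside, 115 mm deep inside
- jar_rim (a point): centre of the jar's mouth, 150 mm above the bench
- start (a joint): travel of the green start button (m): 0 up, 0.006 fully down; spring, about 5 N at full travel; springs back
- start_top (a point): centre of the top of the green button cap, 28 mm diameter, pressed straight down
- wand: bystander: bottle-sponge wand, yellow round head, orange handle, same length and lie as the brush, in the other bay; leave it
- pot_a: bystander: square pink specimen pot, 66 x 66 x 65 mm high, origin under it
- pot_b: bystander: another such pink pot
- squeeze: bystander: whitish wash bottle, 66 mm diameter, 165 mm high with spout, origin under it
- dishes: bystander: stack of three clear dishes, 88 mm diameter, 43 mm high, origin under it
- amber: bystander: amber bottle, 56 mm diameter, 120 mm high, origin under it
- mug: bystander: blue cup, 76 mm diameter, 85 mm high, origin under it
Mind the look-alikes: they are no part of the job. Of the things that look like the rest, take the one that is farthest to the robot's left at the start.

How it is judged (in metres and radians):
On the way, in this order (a step that is already met when the one before it is completed fails the run):
1. stroke 1: brush tip down to the jar's floor (within 15 mm) (horizontal distance between brush_tip and jar_floor below 0.024 m and z of brush_tip in the frame of jar_floor below 0.015 m), for 0.04 s.
2. stroke 1: brush drawn up inside the jar (tip more than 55 mm above its floor, still inside) (horizontal distance between brush_tip and jar_floor below 0.024 m and z of brush_tip in the frame of jar_floor between 0.055 and 0.125 m), for 0.04 s.
3. stroke 2: brush tip down to the jar's floor (within 15 mm) (all of step 1), for 0.04 s.
4. stroke 2: brush drawn up inside the jar (tip more than 55 mm above its floor, still inside) (all of step 2), for 0.04 s.
5. stroke 3: brush tip down to the jar's floor (within 15 mm) (all of step 3), for 0.04 s.
6. brush lies in the slanted rest, head down, let go (distance between brush_tip and rest_tip below 0.02 m and distance between brush_end and rest_end below 0.025 m and contact force between the fingers and brush below 0.1 N and linear speed of brush below 0.02 m/s), for 0.2 s.
7. start button pressed fully down (value of joint start above 0.005 m), for 0.04 s.
At the end, for the whole second after the job is handed in: The brush lies at rest in the slanted rest, head down, not touched by the fingers (tip within 20 mm and handle end within 25 mm of their places), after three strokes to the jar's bottom, and the start button, pressed fully since, is up again (under 1.5 mm). Every bystander is where it was (all of step 6 and value of joint start below 0.0015 m).
It fails at once if a bystander was shifted by more than 30 mm (distance of any of wand, pot_a, pot_b, squeeze, dishes, amber, mug from where it was at the start of the episode above 0.03 m).
It fails at once if a standing bystander was tipped (angle between any of pot_a, pot_b, squeeze, dishes, amber, mug's own z axis and vertical above 0.35 rad).
It fails at once if start button pressed before the brush was in its rest (value of joint start above 0.003 m and distance between brush_tip and rest_tip above 0.03 m).
It also fails if it takes over 72 s, if anything falls off the work surface, if the arm or the gripper's body presses on something with over 40 N, if the wrist force passes 120 N, or if a joint passes its speed limit or range.

## Working session

There is one attempt and no reset: what is moved stays moved. The work goes in short steps, Python scripts to look and compute and a tool call to move; the robot and the scene stay as the last step left them, time stands still between calls to the robot, and variables do not carry over. Pictures are saved under pics/ and viewed, at most 10 in all, crops included, and the job is handed in when it is done.

Besides the shell and the picture viewer there is one more tool, called after ">>>" as name(argument=value, ...) on one line, values as JSON. arm_command: Moves the arm, as the interface text tells. Shifts and turns lie within -1 to 1; 1 stands for 80 mm of shift or 180 degrees of turn. Its arguments: {"type":"object","properties":{"rows":{"type":"array","items":{"type":"number"}}},"required":["rows"]}

```bash
mkdir -p pics
cat > h.py <<'E'
import numpy as np, cv2
from scipy.spatial.transform import Rotation as R
from workcell import ctrl
def grab(n,tag):
    p,d=ctrl.get_image(n); cv2.imwrite(f'pics/{tag}.png',p[:,:,::-1]); np.savez(f'pics/{tag}.npz',p=p,d=d); return p,d
def ray(n,u,v):
    c=ctrl.camera_params(n);K=np.array(c['camera_matrix']);T=np.array(c['world_to_cam'])
    o=-T[:3,:3].T@T[:3,3]; r=T[:3,:3].T@np.linalg.solve(K,[u,v,1.]); return o,r
def plane(n,u,v,z):
    o,r=ray(n,u,v); return o+r*(z-o[2])/r[2]
def proj(n,P):
    c=ctrl.camera_params(n);K=np.array(c['camera_matrix']);T=np.array(c['world_to_cam'])
    q=K@(T[:3,:3]@np.array(P,float)+T[:3,3]); return q[:2]/q[2]
def world(n,u,v,d):
    o,r=ray(n,u,v); return o+r*d
def cloud(n,d):
    c=ctrl.camera_params(n);K=np.array(c['camera_matrix']);T=np.array(c['world_to_cam'])
    v,u=np.mgrid[:400,:640]; q=np.linalg.inv(K)@np.stack([u.ravel(),v.ravel(),np.ones(u.size)])*d.ravel()
    return (T[:3,:3].T@(q-T[:3,3:4])).T.reshape(400,640,3)
E
python3 - <<'E'
from h import *
for n in('top','side'):
    grab(n,n+'0'); c=ctrl.camera_params(n); o,r=ray(n,320,200); print(n,o.round(),(r/np.linalg.norm(r)).round(2),c['camera_matrix'])
print(ctrl.get_obs(),ctrl.finger_overhang)
E
```

```text
top [ 437.   -8. 1327.] [ 0.05  0.01 -1.  ] [[446.7315313    0.         319.43739884]
 [  0.         446.7315313  197.15431035]
 [  0.           0.           1.        ]]
side [ 198. 1042.  900.] [ 0.24 -0.78 -0.58] [[453.70866571   0.         323.27733677]
 [  0.         453.70866571 201.28154654]
 [  0.           0.           1.        ]]
{'t': 0.1, 'qpos': array([-1.21797570e+00,  4.23794123e-01,  1.63060009e+00,  3.09795427e-05,
        1.08857939e+00, -1.90019596e-02]), 'qvel': array([ 3.31148572e-05, -9.82543901e-04, -7.86455115e-04,  1.04855162e-03,
        1.12829411e-04,  5.73089068e-04]), 'joint_torque': array([-9.35460994e-04, -5.45615101e+01, -2.74325734e+01,  6.44782651e-02,
        1.87880028e-02, -3.12550173e-05]), 'ee_pos': array([ 226.93969102, -581.84033258,  240.96615677]), 'orientation': array([-3.08611879e+00, -5.80424147e-01,  3.17741692e-04]), 'ft_force': array([ 0.28645601, -0.56109879,  0.1035029 ]), 'moment': array([ 0.04022255,  0.00294184, -0.0109233 ]), 'grasp_force': 0.0, 'width': 87.57550224745678} 19.0
```

View pics/top0.png

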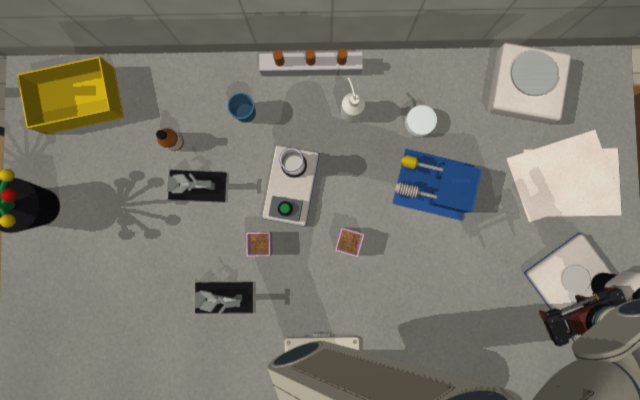

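View pics/side0.png

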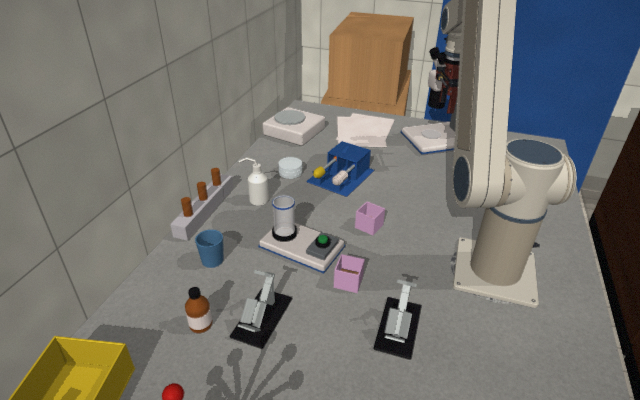

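The top view shows the brush head (white) at about (408,190) and the yellow wand at (410,162) in the blue rack. The jar rim is at (291,161) and the button at (285,209). The rest farthest left is at (197,186), and its high fork is on the right, so the head points +y. In the side view the jar is at (284,215), the button at (322,240) and the rest at (262,305).

Run:
```python
from h import *
t=np.load('pics/top0.npz');s=np.load('pics/side0.npz')
C={'top':cloud('top',t['d']),'side':cloud('side',s['d'])};P={'top':t['p'],'side':s['p']}
for n in C:
    hsv=cv2.cvtColor(P[n],cv2.COLOR_RGB2HSV); c=C[n]; z=c[...,2]
    def box(b): m=np.zeros((400,640),bool); m[b[1]:b[3],b[0]:b[2]]=1; return m
    B={'top':dict(rack=(385,140,490,225),rest=(160,160,235,212),wash=(255,140,325,230)),'side':dict(rack=(300,140,380,198),rest=(225,265,300,350),wash=(250,190,350,275))}[n]
    H,S,V=hsv[...,0],hsv[...,1],hsv[...,2]
    m=box(B['rack'])&(H>100)&(H<125)&(S>150)
    print(n,'bench z',np.median(z[200:250,200:240]) )
    p=c[m]; p=p[(p[:,2]>2)&(p[:,2]<12)]; r=cv2.minAreaRect(p[:,:2].astype(np.float32)); print('rack base',r,np.median(p[:,2]),len(p))
    p=c[m]; p=p[(p[:,2]>76)]; print('roof',cv2.minAreaRect(p[:,:2].astype(np.float32)),np.median(p[:,2]))
    m=box(B['rack'])&(S<70)&(V>110)&(z>35)&(z<90); p=c[m]
    print('brush',len(p),p.mean(0).round(1),p.min(0).round(),p.max(0).round())
    q=p-p.mean(0);e=np.linalg.svd(q,full_matrices=0)[2];print(' dir',e[0].round(3),'ext',(q@e[0]).min().round(),(q@e[0]).max().round())
    m=box(B['wash'])&(H>45)&(H<80)&(S>130)&(V>40); v,u=np.nonzero(m); 
    print('button',len(u),u.mean(),v.mean(),c[m].mean(0).round(1))
    m=box(B['wash'])&(S<60)&(V>120); p=c[m]; p=p[(p[:,2]>26)&(p[:,2]<34)]; print('base',cv2.minAreaRect(p[:,:2].astype(np.float32)),np.median(p[:,2]))
    m=box(B['rest'])&(V<60); p=c[m]; p=p[(p[:,2]>2)&(p[:,2]<20)]; print('foot',cv2.minAreaRect(p[:,:2].astype(np.float32)),np.median(p[:,2]),len(p))
    m=box(B['rest'])&(z>15); p=c[m];print('rest',len(p),p.min(0).round(),p.max(0).round())
    b=B['rest'];
a=cv2.resize(P['top'][160:212,160:235],(600,416),interpolation=3);a2=cv2.resize(P['side'][255:350,225:305],(480,570),interpolation=3)
w=cv2.resize(P['top'][140:225,385:490],None,fx=3,fy=3,interpolation=3)
o=np.zeros((600,800,3),np.uint8);
a=cv2.resize(a,(420,291));a2=cv2.resize(a2,(370,440));o[:291,:420]=a;o[:440,430:]=a2;o[300:555,:315]=w
cv2.imwrite('pics/c1.png',o[:,:,::-1])
```

```text
top bench z 0.18376643229946668
rack base ((549.9862060546875, -336.8265075683594), (208.0281982421875, 165.25547790527344), 75.41522216796875) 6.041387881071808 1431
roof ((525.3040161132812, -227.3931121826172), (145.05029296875, 450.6546936035156), 4.063673496246338) 82.69684370435871
brush 323 [ 542.3 -272.    58.7] [ 505. -352.   40.] [ 607. -215.   70.]
 dir [-0.502  0.861  0.076] ext -95.0 55.0
button 87 284.51724137931035 207.8505747126437 [482.   98.1  83. ]
base ((550.2898559570312, 86.55812072753906), (127.294677734375, 218.71160888671875), 79.00953674316406) 29.86968326907233
foot ((554.9739379882812, 363.81787109375), (168.27935791015625, 87.86831665039062), 86.83865356445312) 8.257916960962888 1078
rest 580 [437.  -8.  15.] [ 583.  444. 1327.]
side bench z 1.6073007779161643
rack base ((551.1224365234375, -335.2667236328125), (209.01356506347656, 168.06982421875), 75.60523986816406) 6.259117702819083 564
roof ((410.4482421875, 300.543701171875), (148.76370239257812, 1534.840087890625), 10.433375358581543) 82.98894688829581
brush 214 [ 549.2 -270.4   55.5] [ 504. -440.   36.] [ 708. -216.   89.]
 dir [-0.745  0.665  0.061] ext -162.0 53.0
button 70 322.5285714285714 239.0142857142857 [482.2  99.6  67.3]
base ((603.0419921875, 59.74932861328125), (171.4725341796875, 457.1448059082031), 64.70288848876953) 29.577733617345597
foot ((555.9234619140625, 362.03155517578125), (170.8571014404297, 89.63848876953125), 86.7446517944336) 7.7071765327982265 1207
rest 999 [198. 301.  15.] [ 585. 1042.  900.]
```

View pics/c1.png

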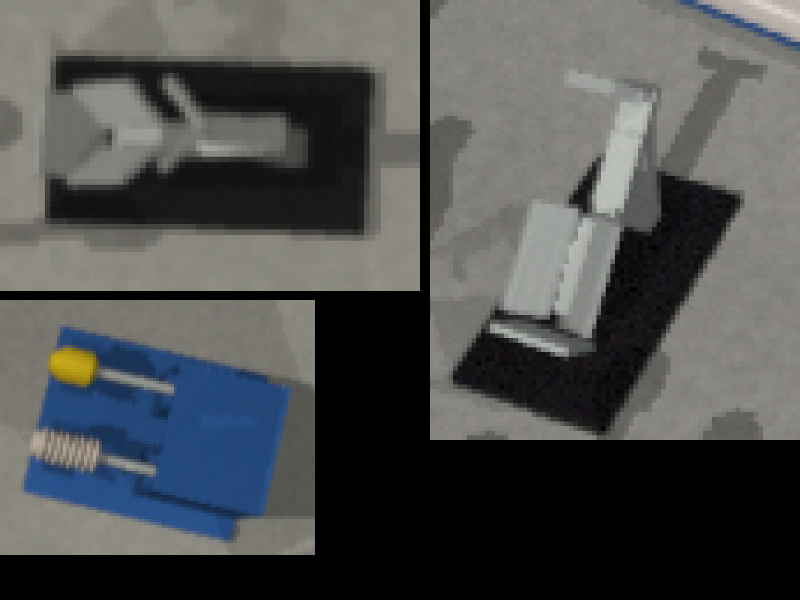

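The crops confirm the rest's trough and end plate at the left (+y) end and the fork at the right. In the rack crop the brush lies in the nearer bay (+y side in rack axes), with its bare shaft at (105–155, 460–470). Next I check the rest's profile, the jar rim, the button and the brush axis.

Run:
```python
from h import *
t=np.load('pics/top0.npz');s=np.load('pics/side0.npz')
D={'top':t,'side':s}
def tri(a,b):
    o1,r1=ray('top',*a);o2,r2=ray('side',*b);A=np.stack([r1,-r2],1);k=np.linalg.lstsq(A,o2-o1,rcond=None)[0];p,q=o1+k[0]*r1,o2+k[1]*r2;return ((p+q)/2).round(1),np.linalg.norm(p-q).round(1)
print('button',tri((284.5,207.8),(322.5,239.0)))
# rest frame
u=np.array([.056,.998]);l=np.array([-.998,.056]);c0=np.array([555.4,363.])
for n in D:
    c=cloud(n,D[n]['d']);a=(c[...,:2]-c0)@u;b=(c[...,:2]-c0)@l;z=c[...,2]
    m=(abs(a)<110)&(abs(b)<40)&(z>14)&(z<220)
    print(n,'rest: along bin, n, zmin, zmax, lat range')
    for k in range(-90,110,10):
        q=m&(a>=k)&(a<k+10)
        if q.sum()>2: print(k,q.sum(),z[q].min().round(),np.median(z[q]).round(),z[q].max().round(),b[q].min().round(),b[q].max().round())
    # rim
    m=(z>140)&(z<155)&(np.hypot(c[...,0]-609,c[...,1]-75)<45); print('rim',m.sum(),c[m].mean(0).round(1) if m.any() else'')
    if m.sum()>5:
        (x,y),r=cv2.minEnclosingCircle(c[m][:,:2].astype(np.float32));print('rim circ',x,y,r)
    # brush in rack frame
    o=np.array([556.8,-311.8]);rx=np.array([.25,.968]);ry=np.array([-.968,.25])
    A=(c[...,:2]-o)@rx;B=(c[...,:2]-o)@ry
    for nm,lo,hi,w in(('head',28,95,25),('shaft',-20,22,12)):
        m=(A>lo)&(A<hi)&(abs(B-40)<w)&(z>40)&(z<80);print(nm,m.sum(),A[m].min().round(1),A[m].max().round(1),B[m].mean().round(1),np.percentile(z[m],[50,95]).round(1), np.polyfit(A[m],B[m],1).round(3))
```

```text
button (array([482.5,  99.4,  67.1]), np.float64(0.4))
top rest: along bin, n, zmin, zmax, lat range
-70 6 95.0 100.0 102.0 -6.0 10.0
-60 48 14.0 101.0 115.0 -15.0 30.0
-50 50 14.0 104.0 124.0 -35.0 11.0
-40 25 25.0 121.0 128.0 -3.0 11.0
-30 39 14.0 131.0 138.0 -31.0 20.0
-20 30 14.0 135.0 144.0 -20.0 23.0
-10 11 14.0 53.0 58.0 -6.0 21.0
0 21 14.0 60.0 65.0 -5.0 30.0
10 42 38.0 70.0 84.0 -19.0 23.0
20 50 14.0 67.0 86.0 -24.0 27.0
30 42 37.0 58.0 73.0 -22.0 26.0
40 38 26.0 48.0 64.0 -23.0 26.0
50 49 17.0 33.0 53.0 -24.0 29.0
60 70 26.0 37.0 45.0 -21.0 25.0
70 51 34.0 45.0 51.0 -20.0 23.0
rim 149 [608.8  73.7 148.8]
rim circ 608.5404052734375 74.43700408935547 32.390132904052734
head 287 28.1 88.7 41.9 [59.7 66.7] [3.0000e-03 4.1715e+01]
shaft 52 -19.2 21.4 41.6 [53.8 57.4] [6.0000e-03 4.1567e+01]
side rest: along bin, n, zmin, zmax, lat range
-70 3 92.0 100.0 101.0 5.0 8.0
-60 49 19.0 91.0 111.0 -10.0 9.0
-50 104 14.0 67.0 118.0 -10.0 10.0
-40 71 16.0 77.0 130.0 -11.0 10.0
-30 89 56.0 73.0 140.0 -23.0 21.0
-20 61 50.0 58.0 140.0 -21.0 22.0
-10 6 49.0 50.0 52.0 -10.0 9.0
0 17 58.0 63.0 72.0 -13.0 9.0
10 88 47.0 68.0 82.0 -22.0 25.0
20 127 40.0 62.0 83.0 -27.0 26.0
30 133 16.0 52.0 75.0 -28.0 25.0
40 107 20.0 45.0 66.0 -27.0 26.0
50 67 24.0 41.0 54.0 -27.0 24.0
60 23 32.0 39.0 46.0 -22.0 23.0
70 40 41.0 46.0 49.0 -22.0 21.0
rim 168 [610.   73.5 146.2]
rim circ 611.3988037109375 72.29337310791016 33.90089797973633
head 145 28.8 87.8 44.6 [57.3 66.1] [-0.088 50.102]
shaft 17 -18.8 21.4 42.4 [53.8 57.4] [ 0.204 43.033]
```

```bash
cat > plan.py <<'E'
from h import *
def pose(x,zt):  # tool x hint and tool z, as world vectors
    z=np.array(zt,float);z/=np.linalg.norm(z);x=np.array(x,float);x-=z*(x@z);x/=np.linalg.norm(x)
    return R.from_matrix(np.stack([x,np.cross(z,x),z],1))
def now():
    o=ctrl.get_obs();return np.array(o['ee_pos']),R.from_rotvec(o['orientation'])
def plan(targets,p=None,r=None):
    if p is None:p,r=now()
    for name,P,Q in targets:
        Q=Q or r;P=np.array(P,float);P0,r0=p,r
        w=(r0.inv()*Q).as_rotvec()
        n=1
        while 1:
            s=[];pp,rr=P0,r0;ok=True
            for i in range(n):
                f=(i+1)/n;pn=P0+(P-P0)*f;rn=r0*R.from_rotvec(w*f)
                sh=rr.inv().apply(pn-pp)/80;tu=(rr.inv()*rn).as_rotvec()/np.pi
                ok&=abs(sh).max()<=1 and np.linalg.norm(tu)*180<=42 and np.linalg.norm(sh)*80<=180
                k=max(np.linalg.norm(sh)*80/50,np.linalg.norm(tu)*180/8.59)
                s.append((np.r_[tu,sh].round(3).tolist(),'rows>=%.1f'%k));pp,rr=pn,rn
            if ok:break
            n+=1
        for a in s:print(name,*a)
        p,r=P,Q
E
python3 - <<'E'
from plan import *
t=np.load('pics/top0.npz');s=np.load('pics/side0.npz')
u=np.array([.056,.998]);l=np.array([-.998,.056]);c0=np.array([555.4,363.])
for n,D in(('top',t),('side',s)):
    c=cloud(n,D['d']);a=(c[...,:2]-c0)@u;b=(c[...,:2]-c0)@l;z=c[...,2];S=(a-z)/2**.5;h=(a+z)/2**.5
    m=(abs(b)<35)&(a<100)&(z>20)&(S>-130)&(S<40)&(h>50)&(h<130)
    print(n,[(k,int((m&(S>=k)&(S<k+4)).sum()),b[m&(S>=k)&(S<k+4)].mean().round(1)) for k in range(-130,40,4) if (m&(S>=k)&(S<k+4)).sum()>2])
g=pose([.25,.968,0],[0,0,-1])
plan([('A',[516.6,-301.4,130],g),('B',[516.6,-301.4,50],g)])
E
```

```text
top [(-118, 7, np.float64(4.9)), (-114, 46, np.float64(-0.2)), (-110, 24, np.float64(3.9)), (-106, 8, np.float64(3.3)), (-46, 18, np.float64(-0.7)), (-42, 22, np.float64(1.6)), (-38, 14, np.float64(2.0)), (-34, 11, np.float64(-3.0)), (-30, 15, np.float64(1.3)), (-26, 7, np.float64(7.0)), (-22, 15, np.float64(-0.8)), (-18, 12, np.float64(-1.2)), (-14, 8, np.float64(-3.8)), (-10, 12, np.float64(0.6)), (-6, 10, np.float64(2.9)), (-2, 19, np.float64(2.9)), (2, 9, np.float64(-7.6)), (6, 10, np.float64(1.8)), (10, 12, np.float64(-3.1)), (14, 22, np.float64(1.3)), (18, 88, np.float64(1.7)), (22, 28, np.float64(1.3)), (26, 7, np.float64(-0.7))]
side [(-118, 5, np.float64(-2.0)), (-114, 33, np.float64(-3.6)), (-110, 29, np.float64(-2.9)), (-46, 26, np.float64(-2.9)), (-42, 31, np.float64(-5.0)), (-38, 31, np.float64(-4.1)), (-34, 34, np.float64(-5.2)), (-30, 32, np.float64(-3.4)), (-26, 31, np.float64(-4.9)), (-22, 30, np.float64(-3.5)), (-18, 31, np.float64(-3.4)), (-14, 35, np.float64(-5.0)), (-10, 32, np.float64(-3.3)), (-6, 31, np.float64(-5.2)), (-2, 35, np.float64(-3.0)), (2, 33, np.float64(-5.1)), (6, 29, np.float64(-4.1)), (10, 21, np.float64(-5.2)), (14, 33, np.float64(-0.3)), (18, 54, np.float64(2.5))]
A [-0.0, -0.0, -0.05, 0.774, -0.325, 0.232] rows>=1.4
A [-0.0, -0.0, -0.05, 0.816, -0.199, 0.232] rows>=1.4
A [-0.0, -0.0, -0.05, 0.837, -0.069, 0.231] rows>=1.4
A [-0.0, -0.0, -0.05, 0.837, 0.064, 0.231] rows>=1.4
A [-0.0, -0.0, -0.05, 0.817, 0.194, 0.231] rows>=1.4
A [-0.0, -0.0, -0.05, 0.776, 0.32, 0.231] rows>=1.4
B [0.0, 0.0, 0.0, 0.0, 0.0, 1.0] rows>=1.6
```

>>> arm_command(rows=[0, 0, -0.05, 0.774, -0.325, 0.232, 0, 0, 0, -0.05, 0.774, -0.325, 0.232, 0])

```text
t: 0.3
ee_pos: [276.1, -533.1, 221.7]
orientation: [-3.028, -0.825, -0.0]
ft_force: [-0.3, 0.4, -0.2]
width: 74.8
grasp_force: 0.0
```

>>> arm_command(rows=[0, 0, -0.05, 0.816, -0.199, 0.232, 0, 0, 0, -0.05, 0.816, -0.199, 0.232, 0])

```text
t: 0.5
ee_pos: [325.0, -486.0, 203.2]
orientation: [-2.954, -1.061, 0.0]
ft_force: [-1.0, 0.4, -0.1]
width: 59.1
grasp_force: 0.0
```

>>> arm_command(rows=[0, 0, -0.05, 0.837, -0.069, 0.231, 0, 0, 0, -0.05, 0.837, -0.069, 0.231, 0])

```text
t: 0.7
ee_pos: [373.4, -439.4, 184.8]
orientation: [-2.862, -1.29, 0.0]
ft_force: [0.3, 0.0, 0.2]
width: 45.3
grasp_force: 0.0
```

>>> arm_command(rows=[0, 0, -0.05, 0.837, 0.064, 0.231, 0, 0, 0, -0.05, 0.837, 0.064, 0.231, 0])

```text
t: 0.9
ee_pos: [421.8, -392.9, 166.4]
orientation: [-2.752, -1.511, 0.0]
ft_force: [-0.0, -1.2, 0.5]
width: 43.8
grasp_force: 0.0
```

>>> arm_command(rows=[0, 0, -0.05, 0.817, 0.194, 0.231, 0, 0, 0, -0.05, 0.817, 0.194, 0.231, 0])

```text
t: 1.1
ee_pos: [470.2, -346.4, 148.0]
orientation: [-2.625, -1.723, 0.0]
ft_force: [1.4, -1.0, 0.2]
width: 43.7
grasp_force: 0.0
```

>>> arm_command(rows=[0, 0, -0.05, 0.776, 0.32, 0.231, 0, 0, 0, -0.05, 0.776, 0.32, 0.231, 0, 0, 0, -0.05, 0.776, 0.32, 0.231, 0])

```text
t: 1.4
ee_pos: [518.3, -300.2, 129.5]
orientation: [-2.484, -1.921, 0.001]
ft_force: [-0.8, -1.1, -0.3]
width: 44.2
grasp_force: 0.0
```

>>> arm_command(rows=[0, 0, 0, 0, -0.017, 0.6, 0, 0, 0, 0, 0, -0.017, 1, 0, 0, 0, 0, 0, -0.017, 1, 0])

```text
t: 1.7
ee_pos: [512.4, -301.0, 47.0]
orientation: [-2.483, -1.913, 0.005]
ft_force: [-0.6, 1.4, 0.3]
width: 44.2
grasp_force: 0.0
```

>>> arm_command(rows=[0, 0, 0, 0, 0, 0, -1, 0, 0, 0, 0, 0, 0, -1, 0, 0, 0, 0, 0, 0, -1, 0, 0, 0, 0, 0, 0, -1, 0, 0, 0, 0, 0, 0, -1])

```text
t: 2.2
ee_pos: [516.6, -302.6, 51.8]
orientation: [2.486, 1.917, 0.001]
ft_force: [0.2, 0.6, 4.5]
width: 9.6
grasp_force: 30.0
```

Run:
```python
from plan import *
o=ctrl.get_obs();print(o['ee_pos'],o['width'],o['grasp_force'],o['qpos'])
grab('side','g1');p,_=grab('top','g2')
s=cv2.imread('pics/g1.png');t=cv2.imread('pics/g2.png')
cv2.imwrite('pics/c2.png',np.hstack([cv2.resize(s[100:220,280:420],(400,343)),cv2.resize(t[130:230,380:500],(400,343))]))
```

```text
[ 516.56638151 -302.62454975   51.81935787] 9.622707057937953 29.991912245750427 [-5.49836366e-01  6.49714198e-01  1.78212294e+00  5.21855599e-05
  7.07298109e-01 -2.93064811e-01]
```

View pics/c2.png

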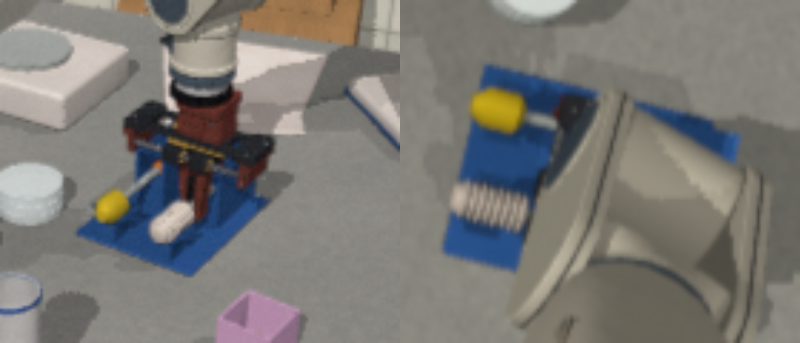

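The left crop shows the fingers closed on the brush shaft with the white head at about (172,222), and the wand is untouched. Next is to lift slightly and pull it out.

>>> arm_command(rows=[0, 0, 0, 0, 0, -0.05, -1, 0, 0, 0, 0.4, 0, -0.06, -1, 0, 0, 0, 0.8, 0, -0.06, -1, 0, 0, 0, 1, 0, -0.06, -1])

```text
t: 2.7
ee_pos: [537.7, -224.1, 56.4]
orientation: [2.484, 1.919, 0.002]
ft_force: [2.7, -2.7, 1.0]
width: 9.4
grasp_force: 31.5
```

>>> arm_command(rows=[0, 0, 0, 0.35, 0, 0, -1, 0, 0, 0, 0.35, 0, -0.5, -1, 0, 0, 0, 0.35, 0, -1, -1, 0, 0, 0, 0.35, 0, -1, -1])

```text
t: 3.1
ee_pos: [545.6, -198.1, 139.8]
orientation: [2.482, 1.917, 0.006]
ft_force: [-0.2, 0.1, -2.2]
width: 9.1
grasp_force: 29.5
```

>>> arm_command(rows=[0, 0, 0, 0.5, 0, -0.5, -1, 0, 0, 0, 1, 0, -1, -1, 0, 0, 0, 1, 0, -1, -1, 0, 0, 0, 1, 0, -1, -1])

```text
t: 3.5
ee_pos: [563.9, -119.3, 216.1]
orientation: [2.484, 1.921, 0.001]
ft_force: [-0.2, -0.1, -1.0]
width: 9.0
grasp_force: 29.5
```

Run:
```python
from plan import *
o=ctrl.get_obs();print(o['ee_pos'],o['width'],o['grasp_force'],o['qpos'],o['t'])
u=np.array([.056,.998,0]);Z=np.array([0,0,1.])
q=pose(u-Z,-u-Z);mid=np.array([555.3,361.4,104.6]);up=(u+Z)/2**.5
h=pose(u,-Z)
plan([('over',[548,200,262],h),('pre',mid+up*90+Z*20,q),('pre2',mid+up*20,q)])
```

```text
[ 563.92940012 -119.26805317  216.06761123] 8.957602553242122 29.50452446937561 [-2.29089971e-01  3.82962021e-01  1.76079630e+00  4.71549834e-05
  9.96386113e-01  2.51190620e-02] 3.5
over [0.0, 0.0, -0.016, 0.953, -0.299, -0.144] rows>=1.6
over [0.0, 0.0, -0.016, 0.967, -0.251, -0.144] rows>=1.6
over [0.0, 0.0, -0.016, 0.978, -0.203, -0.144] rows>=1.6
over [0.0, 0.0, -0.016, 0.987, -0.155, -0.144] rows>=1.6
pre [-0.0, -0.083, 0.0, 0.938, -0.007, 0.307] rows>=1.7
pre [-0.0, -0.083, 0.0, 0.986, -0.007, 0.054] rows>=1.7
pre [0.0, -0.083, 0.0, 0.966, -0.007, -0.203] rows>=1.7
pre2 [0.0, 0.0, 0.0, 0.088, -0.0, 0.526] rows>=0.9
pre2 [0.0, 0.0, 0.0, 0.088, -0.0, 0.526] rows>=0.9
```

>>> arm_command(rows=[0, 0, -0.016, 0.953, -0.299, -0.144, -1, 0, 0, -0.016, 0.953, -0.299, -0.144, -1])

```text
t: 3.7
ee_pos: [557.9, -40.2, 224.7]
orientation: [-2.436, -1.978, 0.005]
ft_force: [0.4, 0.2, -0.9]
width: 9.2
grasp_force: 29.5
```

>>> arm_command(rows=[0, 0, -0.016, 0.967, -0.251, -0.144, -1, 0, 0, -0.016, 0.967, -0.251, -0.144, -1])

```text
t: 3.9
ee_pos: [554.2, 40.3, 236.3]
orientation: [-2.385, -2.041, 0.005]
ft_force: [0.0, -0.7, -1.2]
width: 9.3
grasp_force: 29.5
```

>>> arm_command(rows=[0, 0, -0.016, 0.978, -0.203, -0.144, -1, 0, 0, -0.016, 0.978, -0.203, -0.144, -1])

```text
t: 4.1
ee_pos: [550.7, 120.2, 247.8]
orientation: [-2.333, -2.101, 0.005]
ft_force: [1.1, -0.2, -0.7]
width: 8.9
grasp_force: 29.5
```

>>> arm_command(rows=[0, 0, -0.016, 0.987, -0.155, -0.144, -1, 0, 0, -0.016, 0.987, -0.155, -0.144, -1])

```text
t: 4.3
ee_pos: [547.0, 200.0, 259.3]
orientation: [-2.28, -2.159, 0.005]
ft_force: [-0.8, -0.1, 0.1]
width: 9.4
grasp_force: 29.5
```

>>> arm_command(rows=[0, -0.083, 0, 0.938, -0.007, 0.307, -1, 0, -0.083, 0, 0.938, -0.007, 0.307, -1, 0, -0.083, 0, 0.938, -0.007, 0.307, -1])

```text
t: 4.6
ee_pos: [550.1, 277.2, 231.6]
orientation: [2.135, 2.033, -0.292]
ft_force: [0.3, -0.3, -1.4]
width: 8.5
grasp_force: 29.5
```

>>> arm_command(rows=[0, -0.083, 0, 0.986, -0.007, 0.054, -1, 0, -0.083, 0, 0.986, -0.007, 0.054, -1, 0, -0.083, 0, 0.986, -0.007, 0.054, -1])

```text
t: 4.9
ee_pos: [553.4, 350.7, 205.1]
orientation: [1.979, 1.884, -0.544]
ft_force: [-0.2, -0.3, -2.4]
width: 9.2
grasp_force: 29.9
```

>>> arm_command(rows=[0, -0.083, 0, 0.966, -0.007, -0.203, -1, 0, -0.083, 0, 0.966, -0.007, -0.203, -1, 0, -0.083, 0, 0.966, -0.007, -0.203, -1, 0, -0.083, 0, 0.966, -0.007, -0.203, -1])

```text
t: 5.3
ee_pos: [558.7, 422.1, 184.5]
orientation: [1.815, 1.721, -0.756]
ft_force: [0.3, -0.7, -0.5]
width: 9.3
grasp_force: 29.9
```

Run:
```python
from plan import *
o=ctrl.get_obs();print(o['ee_pos'],o['width'],o['grasp_force'],o['qpos'],o['t'])
u=np.array([.056,.998,0]);Z=np.array([0,0,1.]);print(now()[1].as_matrix().round(3))
q=pose(u-Z,-u-Z);mid=np.array([555.3,361.4,104.6]);up=(u+Z)/2**.5
tip=now()[0]+90*now()[1].as_matrix()[:,0];print('tip exp',tip)
for n in('top','side'):grab(n,'r1'+n);print(n,proj(n,tip))
plan([('pre2',mid+up*25,q),('in',mid+up*2,q)])
t=cv2.imread('pics/r1top.png')[130:240,140:290];s=cv2.imread('pics/r1side.png')[220:360,200:340]
cv2.imwrite('pics/c3.png',np.hstack([cv2.resize(t,(480,352)),cv2.resize(s,(320,320)).copy() if 0 else cv2.resize(s,(320,352))]))
```

```text
[558.68695564 422.05628528 184.54795153] 9.287973140727198 29.94563341140747 [ 0.81810439  0.89733451  1.10551065 -0.47831278  1.76979023  0.93134148] 5.3
[[ 0.036  0.998 -0.043]
 [ 0.707 -0.056 -0.705]
 [-0.707 -0.005 -0.708]]
tip exp [561.92620425 485.651058   120.94596925]
top [140.64254916 179.89971874]
side [232.71418857 322.51746083]
pre2 [-0.0, -0.001, -0.0, 0.204, -0.013, 0.967] rows>=1.6
in [0.0, 0.0, 0.0, 0.0, 0.0, 0.287] rows>=0.5
```

View pics/c3.png

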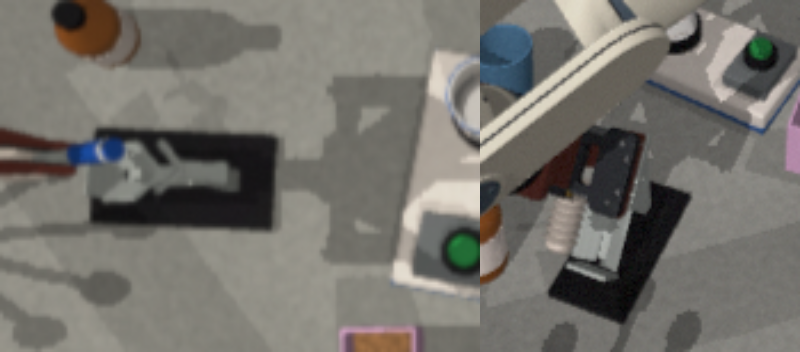

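The left crop shows the blue handle above the rest, with its end at (105,152). The right crop shows the head above the trough, with its tip at about (558,250), near where I expected it. Lowering it into the rest.

>>> arm_command(rows=[0, 0, 0, 0.2, -0.013, 0.4, -1, 0, 0, 0, 0.2, -0.013, 0.7, -1, 0, 0, 0, 0.2, -0.013, 0.96, -1, 0, 0, 0, 0.2, -0.013, 0.96, -1])

```text
t: 5.8
ee_pos: [555.6, 377.4, 123.0]
orientation: [1.821, 1.717, -0.753]
ft_force: [0.3, -0.5, -0.4]
width: 9.4
grasp_force: 29.9
```

>>> arm_command(rows=[0, 0, 0, 0, 0, 0.1, -1, 0, 0, 0, 0, 0, 0.2, -1, 0, 0, 0, 0, 0, 0.27, -1, 0, 0, 0, 0, 0, 0.27, -1])

```text
t: 6.2
ee_pos: [554.9, 366.0, 107.3]
orientation: [1.817, 1.719, -0.748]
ft_force: [1.0, 0.2, -0.0]
width: 9.0
grasp_force: 30.0
```

>>> arm_command(rows=[0, 0, 0, 0, 0, 0.04, -1, 0, 0, 0, 0, 0, 0.04, -1, 0, 0, 0, 0, 0, 0.04, 0.2, 0, 0, 0, 0, 0, 0.04, 0.2, 0, 0, 0, 0, 0, 0.04, 0.2])

```text
t: 6.7
ee_pos: [554.0, 363.8, 104.3]
orientation: [1.817, 1.719, -0.751]
ft_force: [0.5, 0.2, 0.2]
width: 29.6
grasp_force: 0.0
```

>>> arm_command(rows=[0, 0, 0, 0, 0, -0.4, 0.2, 0, 0, 0, 0, 0, -1, 0.2, 0, 0, 0, 0, 0, -1, 0.2, 0, 0, 0, 0, 0, -1, 0.2])

```text
t: 7.1
ee_pos: [557.4, 420.9, 161.7]
orientation: [1.817, 1.72, -0.747]
ft_force: [0.1, 0.2, -0.1]
width: 52.5
grasp_force: 0.0
```

Run:
```python
from plan import *
o=ctrl.get_obs();print(o['ee_pos'],o['width'],o['t'])
u=np.array([.056,.998,0]);Z=np.array([0,0,1.])
for n in('top','side'):
    p,d=grab(n,'r2'+n);c=cloud(n,d);h=cv2.cvtColor(p,cv2.COLOR_RGB2HSV)
    m=(h[...,0]>100)&(h[...,0]<125)&(h[...,1]>150)&(c[...,2]>100)&(c[...,2]<230)&(abs(c[...,1]-310)<60)&(abs(c[...,0]-555)<50)
    if m.any():
        v,w=np.nonzero(m);q=c[m];print(n,'handle',len(q),w.mean(),v.mean(),q.mean(0).round(1),q.min(0).round(),q.max(0).round())
    print(proj(n,[551.0,283.5,183]),proj(n,[558.9,424.9,41]))
mid=np.array([555.3,361.4,104.6]);up=(u+Z)/2**.5;ax=(u-Z)/2**.5
g=mid-80*ax;print('grip',g)
plan([('away',g+Z*110,pose(u,-Z)),('pre',g+Z*30,pose(u,-Z)),('at',g,pose(u,-Z))])
t=cv2.imread('pics/r2top.png')[130:240,140:290];s=cv2.imread('pics/r2side.png')[220:360,200:340]
cv2.imwrite('pics/c4.png',np.hstack([cv2.resize(t,(480,352)),cv2.resize(s,(320,352))]))
```

```text
[557.42590725 420.94438588 161.67489866] 52.499908327628276 7.1
top handle 70 200.0142857142857 181.25714285714287 [551.5 311.6 166. ] [544. 286. 140.] [560. 340. 187.]
[209.04930893 180.6906705 ] [172.77327608 183.34030558]
side handle 10 266.3 269.0 [549.6 331.9 141.8] [546. 326. 139.] [553. 337. 144.]
[272.92447626 243.01206309] [249.00976294 325.70705142]
grip [552.13216162 304.94459459 161.16854249]
away [-0.0, 0.125, 0.0, -0.996, 0.009, 0.013] rows>=2.6
away [-0.0, 0.125, 0.0, -0.925, 0.01, -0.369] rows>=2.6
pre [0.0, 0.0, 0.0, 0.0, 0.0, 0.5] rows>=0.8
pre [0.0, 0.0, 0.0, 0.0, 0.0, 0.5] rows>=0.8
at [0.0, 0.0, 0.0, 0.0, 0.0, 0.375] rows>=0.6
```

View pics/c4.png

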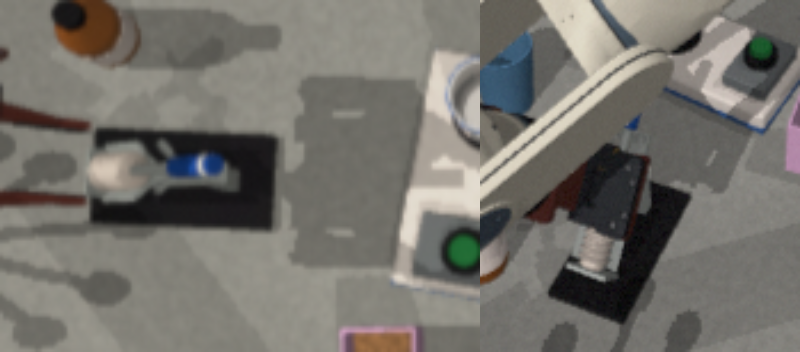

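Left crop: the brush lies in the rest, with its head in the trough at (120,170) and the handle end at (215,163). Regrasping the handle from straight above.

>>> arm_command(rows=[0, 0.125, 0, -0.996, 0.009, 0.013, 0.2, 0, 0.125, 0, -0.996, 0.009, 0.013, 0.2, 0, 0.125, 0, -0.996, 0.009, 0.013, 0.2])

```text
t: 7.5
ee_pos: [555.8, 359.9, 217.8]
orientation: [2.073, 1.954, -0.404]
ft_force: [-0.4, 0.8, 0.7]
width: 52.5
grasp_force: 0.0
```

>>> arm_command(rows=[0, 0.125, 0, -0.925, 0.01, -0.369, 0.2, 0, 0.125, 0, -0.925, 0.01, -0.369, 0.2, 0, 0.125, 0, -0.925, 0.01, -0.369, 0.2, 0, 0.125, 0, -0.925, 0.01, -0.369, 0.2])

```text
t: 7.9
ee_pos: [552.4, 302.1, 272.5]
orientation: [-2.286, -2.151, -0.003]
ft_force: [-0.9, -0.5, -0.9]
width: 52.8
grasp_force: 0.0
```

>>> arm_command(rows=[0, 0, 0, 0, 0, 0.5, 0.2, 0, 0, 0, 0, 0, 1, 0.2, 0, 0, 0, 0, 0, 1, 0.2, 0, 0, 0, 0, 0, 1, 0.2])

```text
t: 8.3
ee_pos: [551.8, 306.2, 190.8]
orientation: [-2.279, -2.158, 0.004]
ft_force: [0.4, -0.7, -0.0]
width: 52.4
grasp_force: 0.0
```

Run:
```python
from plan import *
u=np.array([.056,.998,0]);Z=np.array([0,0,1.])
g=[552.1,304.9,161.2];print(ctrl.get_obs()['ee_pos'])
plan([('at',g,pose(u,-Z))])
```

```text
[551.80395134 306.24374598 190.82754781]
at [-0.001, 0.0, 0.0, -0.017, 0.006, 0.37] rows>=0.6
```

>>> arm_command(rows=[0, 0, 0, 0, 0, 0.37, 0.2, 0, 0, 0, 0, 0, 0.37, 0.2, 0, 0, 0, 0, 0, 0.37, 0.2])

```text
t: 8.6
ee_pos: [553.1, 306.7, 163.9]
orientation: [-2.28, -2.158, -0.004]
ft_force: [0.2, 0.6, 1.3]
width: 53.2
grasp_force: 0.0
```

>>> arm_command(rows=[0, 0, 0, 0, 0, 0, -1, 0, 0, 0, 0, 0, 0, -1, 0, 0, 0, 0, 0, 0, -1, 0, 0, 0, 0, 0, 0, -1, 0, 0, 0, 0, 0, 0, -1])

```text
t: 9.1
ee_pos: [552.6, 306.1, 163.0]
orientation: [-2.281, -2.157, -0.003]
ft_force: [-1.1, -0.4, 3.6]
width: 17.3
grasp_force: 30.0
```

Run:
```python
from plan import *
u=np.array([.056,.998,0]);Z=np.array([0,0,1.])
p,r=now();M=r.as_matrix();print(p,M.round(3))
ax=(u-Z)/2**.5
tip_t=M.T@(np.array([558.9,424.9,41])-p);ax_t=M.T@ax;print('tip in tool',tip_t,'axis',ax_t)
# leave rest along +up, then turn vertical at height, over jar
up=(u+Z)/2**.5;q=pose(u-Z,-u-Z)
J=np.array([609.3,74,0])
def tcp(tip): return tip-q.as_matrix()@tip_t
plan([('out',p+up*60,r),('high',[575,260,345],q),('jar',tcp(J+[0,0,185]),q),('down1',tcp(J+[0,0,120]),q),('down2',tcp(J+[0,0,42]),q)])
print(tcp(J+[0,0,185]),tcp(J+[0,0,42]))
```

```text
[552.5637359  306.12182765 162.98019548] [[ 0.056  0.998 -0.   ]
 [ 0.998 -0.056  0.003]
 [ 0.003 -0.    -1.   ]]
tip in tool [118.56807474  -0.23223539 122.34838895] axis [7.04607391e-01 5.63917990e-04 7.09294090e-01]
out [0.0, 0.0, 0.0, 0.532, 0.0, -0.529] rows>=1.2
high [-0.0, -0.125, 0.0, -0.542, 0.156, -0.874] rows>=2.6
high [-0.0, -0.125, 0.0, -0.836, 0.156, -0.599] rows>=2.6
jar [0.0, 0.0, 0.0, -0.846, 0.281, 0.755] rows>=1.9
jar [0.0, 0.0, 0.0, -0.846, 0.281, 0.755] rows>=1.9
down1 [0.0, 0.0, 0.0, 0.574, -0.0, 0.575] rows>=1.3
down2 [0.0, 0.0, 0.0, 0.689, -0.0, 0.69] rows>=1.6
[609.67957503  76.61929242 355.3542362 ] [609.67957503  76.61929242 212.3542362 ]
```

>>> arm_command(rows=[0, 0, 0, 0.25, 0, -0.25, -1, 0, 0, 0, 0.532, 0, -0.53, -1, 0, 0, 0, 0.532, 0, -0.53, -1])

```text
t: 9.4
ee_pos: [556.8, 351.5, 208.4]
orientation: [-2.28, -2.16, -0.014]
ft_force: [-0.1, -0.3, -1.4]
width: 17.1
grasp_force: 30.0
```

>>> arm_command(rows=[0, -0.125, 0, -0.542, 0.156, -0.874, -1, 0, -0.125, 0, -0.542, 0.156, -0.874, -1, 0, -0.125, 0, -0.542, 0.156, -0.874, -1])

```text
t: 9.7
ee_pos: [567.4, 303.6, 279.3]
orientation: [2.066, 1.95, -0.403]
ft_force: [0.2, 1.9, 1.3]
width: 17.3
grasp_force: 30.0
```

>>> arm_command(rows=[0, -0.125, 0, -0.836, 0.156, -0.6, -1, 0, -0.125, 0, -0.836, 0.156, -0.6, -1, 0, -0.125, 0, -0.836, 0.156, -0.6, -1, 0, -0.125, 0, -0.836, 0.156, -0.6, -1])

```text
t: 10.1
ee_pos: [574.6, 260.3, 342.1]
orientation: [1.814, 1.721, -0.755]
ft_force: [0.3, -0.3, -0.7]
width: 17.4
grasp_force: 30.0
```

>>> arm_command(rows=[0, 0, 0, -0.846, 0.281, 0.755, -1, 0, 0, 0, -0.846, 0.281, 0.755, -1, 0, 0, 0, -0.846, 0.281, 0.755, -1])

```text
t: 10.4
ee_pos: [592.4, 163.5, 349.3]
orientation: [1.822, 1.717, -0.752]
ft_force: [0.0, 1.0, -1.2]
width: 17.2
grasp_force: 30.0
```

>>> arm_command(rows=[0, 0, 0, -0.846, 0.281, 0.755, -1, 0, 0, 0, -0.846, 0.281, 0.755, -1, 0, 0, 0, -0.846, 0.281, 0.755, -1, 0, 0, 0, -0.846, 0.281, 0.755, -1])

```text
t: 10.8
ee_pos: [609.6, 75.9, 354.0]
orientation: [1.82, 1.719, -0.749]
ft_force: [-0.7, -0.1, -1.5]
width: 17.5
grasp_force: 30.0
```

Run:
```python
from plan import *
o=ctrl.get_obs();p,r=now();M=r.as_matrix();print(p,M.round(3),o['width'],o['t'])
T=p+M@[118.6,-.2,122.3];ax=M@np.array([.7046,.0006,.7093]);print('tip exp',T,'axis',ax)
for n in('top','side'):
    grab(n,'j1'+n);print(n,'tip',proj(n,T),'head top',proj(n,T-65*ax),'rim',proj(n,[609.3,74,150]))
t=cv2.imread('pics/j1top.png')[110:220,220:340];s=cv2.imread('pics/j1side.png')[130:270,220:360]
cv2.imwrite('pics/c5.png',np.hstack([cv2.resize(t,(400,366)),cv2.resize(s,(400,400))[:366]]))
```

```text
[609.56138402  75.85055763 354.02604068] [[ 0.04   0.998 -0.041]
 [ 0.71  -0.057 -0.702]
 [-0.703 -0.001 -0.711]] 17.47404153141384 10.8
tip exp [609.1489172   74.12179414 183.67307989] axis [ 4.09087069e-05  1.76388470e-03 -9.99782425e-01]
top tip [290.04379588 157.09257097] head top [288.14309405 153.13031592] rim [291.01456644 158.91819507]
side tip [282.80636336 191.89386273] head top [282.06801461 172.05724299] rim [283.14649725 201.67065569]
```

View pics/c5.png

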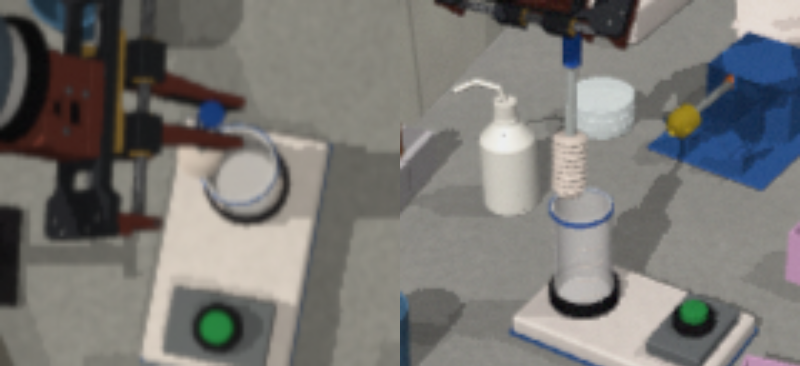

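In the side crop the head hangs slightly left of the rim, with its tip at about (571,196). In the top crop the head shows at about (205,160), left of the rim centre at (240,170), so the brush has swung toward +y in the grip. I'll measure its real axis.

Run:
```python
from plan import *
for n in('top','side'):
    D=np.load(f'pics/j1{n}.npz');c=cloud(n,D['d']);h=cv2.cvtColor(D['p'],cv2.COLOR_RGB2HSV)
    near=np.hypot(c[...,0]-609,c[...,1]-85)<60
    m=near&(c[...,2]>160)&(c[...,2]<270)&(h[...,2]>120)
    b=near&(h[...,0]>100)&(h[...,0]<125)&(h[...,1]>120)&(c[...,2]>270)
    for nm,k in(('head',m),('handle',b)):
        if k.any():
            q=c[k];print(n,nm,len(q),q.mean(0).round(1),q.min(0).round(1),q.max(0).round(1))
    if n=='side':
        for z in range(165,330,12):
            k=near&(c[...,2]>z)&(c[...,2]<z+12)
            if k.sum()>2:
                v,w=np.nonzero(k);print(z,k.sum(),c[k].mean(0).round(1),c[k].min(0).round(),c[k].max(0).round(),w.mean().round(1),v.mean().round(1))
print(proj('top',[609,74,383]))
```

```text
top head 102 [599.   97.4 231.8] [592.1  79.9 187.3] [609.1 117.6 255.2]
top handle 48 [609.8  75.2 375.3] [601.7  68.2 343.4] [619.2  82.6 381.4]
side head 300 [607.4 101.9 222.3] [593.4  79.2 181. ] [626.9 114.4 269.8]
side handle 61 [608.3  85.9 329.6] [601.5  77.1 313.2] [618.4  92.4 345.9]
177 16 [607.1 107.5 185.1] [599.  96. 181.] [618. 114. 189.] 278.9 198.1
189 52 [607.1 106.3 195.7] [593.  88. 189.] [627. 114. 201.] 279.0 194.7
201 42 [606.8 104.5 207.6] [594.  85. 201.] [625. 112. 213.] 279.2 190.7
213 50 [607.4 103.8 218.4] [594.  87. 213.] [627. 114. 224.] 278.9 187.2
225 50 [606.1 102.5 231.4] [594.  83. 225.] [624. 110. 237.] 279.4 183.0
237 60 [608.7  97.6 242.5] [594.  79. 237.] [625. 109. 248.] 279.0 178.4
249 17 [608.3  93.5 255.3] [605.  90. 249.] [614. 100. 261.] 279.5 173.6
261 18 [609.2  90.5 267.2] [604.  83. 261.] [615.  93. 273.] 279.5 169.2
273 17 [609.2  89.1 279.7] [605.  86. 274.] [615.  92. 285.] 279.5 164.9
285 17 [609.5  87.6 291.8] [605.  83. 286.] [614.  93. 296.] 279.5 160.6
297 14 [609.8  85.6 302.5] [605.  83. 297.] [615.  88. 307.] 279.5 156.7
309 24 [607.7  86.8 316. ] [601.  81. 310.] [615.  92. 320.] 279.9 152.5
321 30 [607.2  86.  327.6] [600.  78. 322.] [616.  91. 333.] 280.1 148.5
[283.28676148 143.29682606]
```

Run:
```python
from plan import *
p,r=now();q=r*R.from_euler('y',-9.3,degrees=True)
plan([('fix',[612,77,354],q)])
```

```text
fix [0.0, -0.052, 0.0, -0.002, 0.028, 0.003] rows>=1.1
```

>>> arm_command(rows=[0, -0.03, 0, 0, 0.028, 0, -1, 0, -0.052, 0, 0, 0.028, 0, -1, 0, -0.052, 0, 0, 0.028, 0, -1, 0, -0.052, 0, 0, 0.028, 0, -1])

```text
t: 11.3
ee_pos: [612.2, 77.9, 353.8]
orientation: [1.705, 1.617, -0.871]
ft_force: [0.3, -0.5, -0.6]
width: 17.7
grasp_force: 30.0
```

```bash
cat > axis.py <<'E'
from plan import *
def axis(tag):
    p,d=grab('side',tag);c=cloud('side',d);z=c[...,2];e=now()[0]
    near=np.hypot(c[...,0]-e[0],c[...,1]-e[1])<45
    o=ray('side',320,200)[0]
    out=[]
    for lo,hi,rad in((-167,-112,17),(-102,-42,5)):
        k=near&(z>e[2]+lo)&(z<e[2]+hi)&(p.min(2)>70)
        q=c[k];f=q-o;f[:,2]=0;f/=np.linalg.norm(f,axis=1)[:,None]
        q=q+f*rad*.8;out.append(np.median(q,0));print(k.sum(),'bottom',q[:,2].min().round(1),'centre',out[-1].round(1))
    a=out[0]-out[1];s=a/a[2];tz=c[near&(z>e[2]-195)&(z<e[2]-150)&(p.min(2)>90)][:,2].min()
    tip=out[1]+s*(tz-out[1][2]);print('tilt deg',np.degrees(s[:2]).round(1),'tip',tip.round(1),'tcp',e.round(1));return tip
E
python3 -c "
from axis import *
tip=axis('j2');p,r=now()
plan([('d1',p+[609.3-tip[0],74-tip[1],120-tip[2]],None),('d2',p+[609.3-tip[0],74-tip[1],43-tip[2]],None)])"
```

```text
220 bottom 187.7 centre [612.6  70.6 218. ]
66 bottom 254.9 centre [612.2  74.9 281.3]
tilt deg [-0.4  3.9] tip [612.9  67.9 178.5] tcp [612.3  77.5 354.4]
d1 [0.0, 0.0, 0.0, 0.635, -0.049, 0.37] rows>=1.2
d2 [0.0, 0.0, 0.0, 0.779, -0.0, 0.565] rows>=1.5
```

>>> arm_command(rows=[0, 0.011, 0, 0.2, -0.045, 0.14, -1, 0, 0.011, 0, 0.4, -0.045, 0.29, -1, 0, 0.011, 0, 0.59, -0.045, 0.43, -1, 0, 0.011, 0, 0.59, -0.045, 0.43, -1])

```text
t: 11.75
ee_pos: [607.5, 75.9, 293.0]
orientation: [1.728, 1.638, -0.854]
ft_force: [0.1, -0.5, -1.1]
width: 17.4
grasp_force: 30.0
```

Run:
```python
from axis import *
p,d=grab('side','j3');c=cloud('side',d);z=c[...,2];e,r=now();print(e,ctrl.get_obs()['ft_force'],r.as_matrix().round(3))
near=np.hypot(c[...,0]-e[0],c[...,1]-e[1])<45
for lo in range(-100,-40,12):
    k=near&(z>e[2]+lo)&(z<e[2]+lo+12);q=c[k]
    if k.sum()>3: print(lo,k.sum(),np.median(q,0).round(1),q.min(0).round(),q.max(0).round())
t=cv2.imread('pics/j3.png')[130:250,220:360];cv2.imwrite('pics/c6.png',cv2.resize(t,(560,480)))
plan([('d2',e+[0,0,43-120],None)])
```

```text
[608.09596498  76.08765002 294.46013621] [-0.01022428 -0.1881515  -1.07786067] [[ 0.032  0.998 -0.046]
 [ 0.611 -0.056 -0.79 ]
 [-0.791 -0.003 -0.611]]
-100 10 [605.8  78.6 201.7] [602.  74. 195.] [609.  82. 204.]
-88 12 [604.7  79.  211.9] [602.  77. 207.] [610.  82. 217.]
-76 15 [605.3  78.5 226.1] [602.  72. 220.] [614.  81. 230.]
-64 14 [606.8  78.3 237.4] [602.  75. 233.] [611.  82. 242.]
-52 13 [606.6  79.  247.5] [599.  73. 244.] [612.  82. 254.]
d2 [0.0, 0.0, 0.0, 0.762, 0.003, 0.589] rows>=1.5
```

View pics/c6.png

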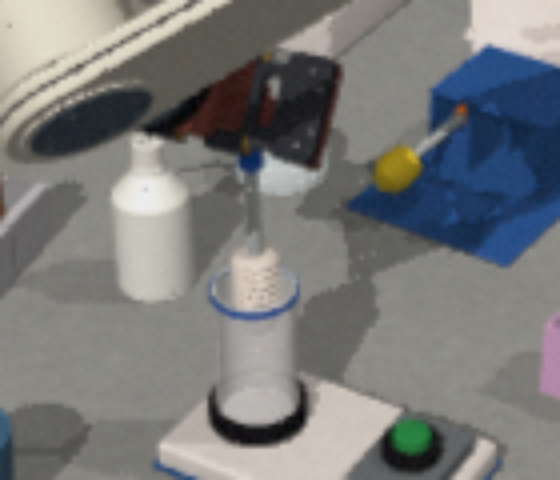

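The head at (255,275) is centred in the rim at (254,292), and the brush is now vertical. Starting the strokes.

>>> arm_command(rows=[0, 0, 0, 0.25, 0.02, 0.2, -1, 0, 0, 0, 0.5, 0.025, 0.39, -1, 0, 0, 0, 0.77, 0.025, 0.59, -1, 0, 0, 0, 0.77, 0.025, 0.59, -1, 0, 0, 0, 0.77, 0.025, 0.59, -1])

```text
t: 12.3
ee_pos: [611.0, 76.9, 219.2]
orientation: [1.729, 1.636, -0.848]
ft_force: [0.2, -1.0, -0.4]
width: 17.3
grasp_force: 30.0
```

Run:
```python
from axis import *
p,d=grab('side','j4');c=cloud('side',d);z=c[...,2];e,r=now();print(e,ctrl.get_obs()['ft_force'],ctrl.get_obs()['width'])
near=np.hypot(c[...,0]-e[0],c[...,1]-e[1])<45
for lo in range(-64,-10,9):
    k=near&(z>e[2]+lo)&(z<e[2]+lo+9);q=c[k]
    if k.sum()>3: print(lo,k.sum(),np.median(q,0).round(1),q.min(0).round(),q.max(0).round())
h=cv2.cvtColor(p,cv2.COLOR_RGB2HSV);
for v in range(150,235,3):
    print(v,[int(x) for x in p[v,284]],end=' ')
print(proj('side',[609.3,74,40]),proj('side',[609.3,74,105]))
```

```text
[611.38046196  77.04942288 219.88524026] [ 0.86549705 -0.1907079  -1.02320938] 17.384128255041297
-64 7 [610.2  79.8 160.8] [607.  78. 156.] [614.  81. 164.]
-55 9 [609.2  80.  170.7] [607.  77. 166.] [614.  83. 172.]
-46 7 [607.4  80.8 180.5] [604.  70. 177.] [617.  85. 182.]
-37 9 [606.9  84.5 185.1] [603.  81. 183.] [616.  90. 189.]
150 [212, 202, 186] 153 [92, 89, 81] 156 [92, 89, 82] 159 [93, 87, 81] 162 [90, 86, 79] 165 [93, 89, 82] 168 [89, 85, 78] 171 [48, 43, 43] 174 [47, 46, 51] 177 [36, 36, 40] 180 [25, 23, 24] 183 [31, 26, 24] 186 [46, 37, 37] 189 [27, 30, 32] 192 [29, 37, 59] 195 [101, 110, 125] 198 [146, 147, 143] 201 [136, 135, 133] 204 [137, 137, 133] 207 [170, 170, 173] 210 [144, 147, 155] 213 [155, 155, 151] 216 [167, 162, 159] 219 [163, 159, 156] 222 [164, 159, 154] 225 [163, 158, 153] 228 [174, 166, 159] 231 [161, 156, 154] 234 [186, 178, 174] [284.29374645 231.73815696] [283.62931713 214.32456501]
```

>>> arm_command(rows=[0, 0, 0, 0.035, 0, 0.027, -1, 0, 0, 0, 0.069, 0, 0.053, -1, 0, 0, 0, 0.069, 0, 0.053, -1])

```text
t: 12.65
ee_pos: [610.7, 76.9, 211.8]
orientation: [1.73, 1.636, -0.847]
ft_force: [0.4, -0.3, -0.5]
width: 17.5
grasp_force: 30.0
```

>>> arm_command(rows=[0, 0, 0, -0.37, 0, -0.287, -1, 0, 0, 0, -0.742, 0, -0.573, -1, 0, 0, 0, -0.742, 0, -0.573, -1, 0, 0, 0, -0.742, 0, -0.573, -1])

```text
t: 13.05
ee_pos: [610.8, 76.9, 287.4]
orientation: [1.731, 1.636, -0.844]
ft_force: [0.4, 0.2, -0.8]
width: 17.6
grasp_force: 30.0
```

>>> arm_command(rows=[0, 0, 0, 0.25, 0, 0.19, -1, 0, 0, 0, 0.5, 0, 0.386, -1, 0, 0, 0, 0.752, 0, 0.583, -1, 0, 0, 0, 0.752, 0, 0.583, -1, 0, 0, 0, 0.752, 0, 0.583, -1])

```text
t: 13.55
ee_pos: [609.5, 76.3, 207.4]
orientation: [1.728, 1.638, -0.853]
ft_force: [-0.5, 0.3, -0.7]
width: 17.5
grasp_force: 30.0
```

>>> arm_command(rows=[0, 0, 0, -0.37, 0, -0.287, -1, 0, 0, 0, -0.742, 0, -0.573, -1, 0, 0, 0, -0.742, 0, -0.573, -1, 0, 0, 0, -0.742, 0, -0.573, -1])

```text
t: 13.95
ee_pos: [610.7, 76.7, 285.5]
orientation: [1.731, 1.636, -0.845]
ft_force: [-1.4, -0.3, -1.3]
width: 17.1
grasp_force: 30.0
```

>>> arm_command(rows=[0, 0, 0, 0.25, 0, 0.19, -1, 0, 0, 0, 0.5, 0, 0.386, -1, 0, 0, 0, 0.742, 0, 0.573, -1, 0, 0, 0, 0.742, 0, 0.573, -1, 0, 0, 0, 0.742, 0, 0.573, -1])

```text
t: 14.45
ee_pos: [609.8, 76.4, 208.3]
orientation: [1.728, 1.638, -0.852]
ft_force: [0.7, -0.7, -0.4]
width: 17.5
grasp_force: 30.0
```

Run:
```python
from plan import *
o=ctrl.get_obs();p,r=now();print(o['ft_force'],o['width'])
plan([('up',p+[0,0,145],None)])
```

```text
[ 0.72708431 -0.69816351 -0.3852688 ] 17.511237401960898
up [0.0, 0.0, 0.0, -0.717, -0.003, -0.554] rows>=1.5
up [0.0, 0.0, 0.0, -0.717, -0.003, -0.554] rows>=1.5
```

>>> arm_command(rows=[0, 0, 0, -0.35, 0, -0.27, -1, 0, 0, 0, -0.717, 0, -0.554, -1, 0, 0, 0, -0.717, 0, -0.554, -1])

```text
t: 14.75
ee_pos: [612.8, 77.3, 288.3]
orientation: [1.733, 1.633, -0.837]
ft_force: [0.1, -0.3, 0.2]
width: 17.4
grasp_force: 30.0
```

>>> arm_command(rows=[0, 0, 0, -0.717, 0, -0.554, -1, 0, 0, 0, -0.717, 0, -0.554, -1, 0, 0, 0, -0.717, 0, -0.554, -1, 0, 0, 0, -0.717, 0, -0.554, -1])

```text
t: 15.15
ee_pos: [610.5, 76.5, 354.9]
orientation: [1.73, 1.637, -0.846]
ft_force: [-0.2, -0.0, -0.6]
width: 17.3
grasp_force: 30.0
```

Run:
```python
from axis import *
tip=axis('k1');e,r=now();M=r.as_matrix()
u=np.array([.056,.998,0]);Z=np.array([0,0,1.]);ax=(u-Z)/2**.5;up=(u+Z)/2**.5
# tip & axis in tool (brush taken as lying in tool x-z plane)
for a_w in ([0,0,-1.],):
    a=M.T@np.array(a_w);tt=M.T@(tip-e);print('axis_t',a.round(3),'tip_t',tt.round(1))
    th=np.degrees(np.arctan2(a[0],a[2]));print('angle to tool z',th)
    # tool pose so axis -> 45 deg: tool z = rotate
    k=np.radians(45-th) # tool z tilt from down
    Q=pose(u*np.cos(k)-0*Z+Z*np.sin(k)*1,-Z*np.cos(k)+u*np.sin(k))
    print('axis at rest',Q.apply(a).round(3),'want',ax.round(3))
    tcp=np.array([558.9,424.9,41])-Q.apply(tt);print('tcp at rest',tcp)
    plan([('back',[575,255,350],None),('turn',tcp+up*70,Q),('near',tcp+up*20,Q),('in',tcp+up*2,Q)],e,r)
```

```text
175 bottom 191.1 centre [612.1  73.1 217.5]
90 bottom 252.0 centre [610.5  73.4 271.1]
tilt deg [-1.7  0.3] tip [612.9  73.  191.1] tcp [610.1  76.3 354. ]
axis_t [0.79  0.002 0.613] tip_t [126.7   3.2 102.3]
angle to tool z 52.20257095945846
axis at rest [ 0.041  0.706 -0.707] want [ 0.04   0.706 -0.707]
tcp at rest [549.36469185 312.35705002 158.40454286]
back [0.0, 0.0, 0.0, 0.696, -0.281, -0.856] rows>=1.8
back [0.0, 0.0, 0.0, 0.696, -0.281, -0.856] rows>=1.8
turn [-0.0, 0.083, 0.0, 0.737, -0.119, 0.016] rows>=1.7
turn [-0.0, 0.083, 0.0, 0.708, -0.119, 0.206] rows>=1.7
turn [-0.0, 0.083, 0.0, 0.63, -0.12, 0.382] rows>=1.7
near [0.0, 0.0, 0.0, -0.383, -0.0, 0.494] rows>=1.0
in [0.0, 0.0, 0.0, -0.138, 0.0, 0.178] rows>=0.4
```

Run:
```python
from plan import *
e,r=now();u=np.array([.056,.998,0]);Z=np.array([0,0,1.]);up=(u+Z)/2**.5
k=np.radians(45-52.2);Q=pose(u*np.cos(k)+Z*np.sin(k),-Z*np.cos(k)+u*np.sin(k));tcp=np.array([551.3,306,164.8])
plan([('back',[575,255,355],None),('turn',tcp+up*60+Z*120,Q),('pre',tcp+up*60,Q),('near',tcp+up*20,Q)])
```

```text
back [0.0, 0.0, 0.0, 0.671, -0.281, -0.875] rows>=1.8
back [0.0, 0.0, 0.0, 0.671, -0.281, -0.875] rows>=1.8
turn [-0.0, 0.125, 0.0, 0.49, -0.165, -0.348] rows>=2.6
turn [-0.0, 0.125, 0.0, 0.586, -0.165, -0.134] rows>=2.6
pre [0.0, 0.0, 0.0, 0.094, 0.0, 0.744] rows>=1.2
pre [0.0, 0.0, 0.0, 0.094, -0.0, 0.744] rows>=1.2
near [0.0, 0.0, 0.0, -0.306, 0.0, 0.395] rows>=0.8
```

>>> arm_command(rows=[0, 0, 0, 0.2, -0.09, -0.28, -1, 0, 0, 0, 0.45, -0.18, -0.58, -1, 0, 0, 0, 0.671, -0.281, -0.875, -1, 0, 0, 0, 0.671, -0.281, -0.875, -1])

```text
t: 15.6
ee_pos: [592.3, 168.7, 353.3]
orientation: [1.725, 1.64, -0.849]
ft_force: [1.1, -0.6, -1.2]
width: 17.6
grasp_force: 30.0
```

>>> arm_command(rows=[0, 0, 0, 0.2, -0.09, -0.28, -1, 0, 0, 0, 0.45, -0.18, -0.58, -1, 0, 0, 0, 0.671, -0.281, -0.875, -1, 0, 0, 0, 0.671, -0.281, -0.875, -1])

```text
t: 16.0
ee_pos: [574.8, 257.4, 354.1]
orientation: [1.726, 1.639, -0.849]
ft_force: [0.5, 0.0, -1.7]
width: 17.4
grasp_force: 30.0
```

>>> arm_command(rows=[0, 0.03, 0, 0.1, -0.03, -0.07, -1, 0, 0.06, 0, 0.23, -0.08, -0.16, -1, 0, 0.09, 0, 0.36, -0.12, -0.25, -1, 0, 0.125, 0, 0.49, -0.165, -0.348, -1, 0, 0.125, 0, 0.49, -0.165, -0.348, -1])

```text
t: 16.5
ee_pos: [565.2, 300.2, 342.9]
orientation: [1.991, 1.88, -0.526]
ft_force: [-0.3, -1.2, -0.9]
width: 17.4
grasp_force: 30.0
```

>>> arm_command(rows=[0, 0.03, 0, 0.13, -0.04, -0.03, -1, 0, 0.06, 0, 0.28, -0.08, -0.06, -1, 0, 0.09, 0, 0.43, -0.12, -0.1, -1, 0, 0.125, 0, 0.586, -0.165, -0.134, -1, 0, 0.125, 0, 0.586, -0.165, -0.134, -1])

```text
t: 17.0
ee_pos: [554.0, 346.2, 327.6]
orientation: [2.218, 2.095, -0.144]
ft_force: [0.9, -1.3, -0.6]
width: 17.1
grasp_force: 30.0
```

Run:
```python
from plan import *
e,r=now();M=r.as_matrix();print(e,M.round(3))
tt=np.array([.791,.003,.611])*172;u=np.array([.056,.998,0]);Z=np.array([0,0,1.])
print('exp tip',e+M@tt)
o=ray('side',320,200)[0]
for n in('side','top'):
    p,d=grab(n,'m1'+n);c=cloud(n,d);f=e+M@tt
    # brush lateral/long axis: white head + shaft in vertical plane through tcp along u
    a=(c[...,:2]-e[:2])@u[:2];b=(c[...,:2]-e[:2])@np.array([-.998,.056]);z=c[...,2]
    m=(abs(b)<25)&(z>150)&(z<400)&(a>15)&(a<160)
    print(n,'proj tip',proj(n,f),'head top',proj(n,e+M@(tt*107/172)))
    for k in range(15,160,12):
        q=m&(a>=k)&(a<k+12)
        if q.sum()>3:print(k,q.sum(),'a',a[q].mean().round(1),'lat',b[q].mean().round(1),b[q].min().round(),b[q].max().round(),'z',z[q].min().round(),np.median(z[q]).round(),z[q].max().round())
t=cv2.imread('pics/m1top.png')[120:240,130:280];s=cv2.imread('pics/m1side.png')[180:340,190:350]
cv2.imwrite('pics/c7.png',np.hstack([cv2.resize(t,(450,360)),cv2.resize(s,(350,360))]))
```

```text
[554.00073911 346.20403099 327.57187627] [[ 0.056  0.998 -0.009]
 [ 0.99  -0.057 -0.128]
 [-0.128 -0.001 -0.992]]
exp tip [561.25548063 467.45108242 205.91143624]
side proj tip [233.11673733 288.78833162] head top [242.28564263 258.21380832]
15 88 a 19.7 lat -2.0 -21.0 18.0 z 296.0 313.0 400.0
27 83 a 34.9 lat -1.9 -24.0 25.0 z 285.0 389.0 400.0
39 76 a 42.9 lat 1.3 -24.0 24.0 z 272.0 290.0 400.0
51 39 a 56.9 lat 0.8 -4.0 5.0 z 262.0 271.0 281.0
63 35 a 68.6 lat 3.1 -5.0 15.0 z 248.0 260.0 268.0
75 96 a 81.9 lat 4.7 -14.0 16.0 z 237.0 256.0 265.0
87 117 a 93.2 lat 3.8 -13.0 16.0 z 221.0 247.0 260.0
99 109 a 105.0 lat 4.0 -12.0 16.0 z 213.0 235.0 250.0
111 99 a 116.2 lat 2.4 -11.0 15.0 z 211.0 225.0 236.0
top proj tip [134.1502121  176.78979371] head top [144.98930189 175.67356152]
```

View pics/c7.png

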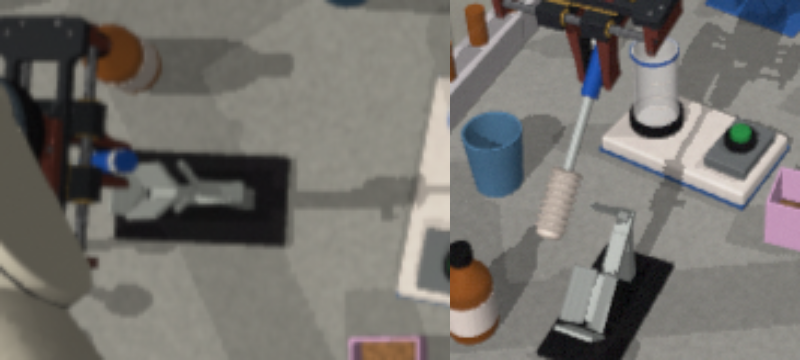

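The right crop shows the brush held at about 45°, with its head low at (555,205), above and in line with the rest at (590,280). Lowering it in.

>>> arm_command(rows=[0, 0, 0, 0.06, 0, 0.5, -1, 0, 0, 0, 0.094, 0, 0.744, -1, 0, 0, 0, 0.094, 0, 0.744, -1])

```text
t: 17.4
ee_pos: [552.7, 347.0, 264.4]
orientation: [2.215, 2.098, -0.154]
ft_force: [0.3, 0.6, -0.4]
width: 17.4
grasp_force: 30.0
```

>>> arm_command(rows=[0, 0, 0, 0.06, 0, 0.5, -1, 0, 0, 0, 0.094, 0, 0.744, -1, 0, 0, 0, 0.094, 0, 0.744, -1, 0, 0, 0, 0.094, 0, 0.744, -1])

```text
t: 17.8
ee_pos: [554.9, 348.8, 209.6]
orientation: [2.216, 2.097, -0.139]
ft_force: [0.4, -0.1, 0.4]
width: 17.5
grasp_force: 30.0
```

Run:
```python
from plan import *
e,r=now();u=np.array([.056,.998,0]);Z=np.array([0,0,1.]);up=(u+Z)/2**.5;tcp=np.array([551.8,306,164.8]);print(e)
plan([('near',tcp+up*15,None),('in',tcp,None)])
```

```text
[554.92651076 348.79750228 209.57361035]
near [0.0, 0.0, 0.0, -0.347, -0.01, 0.475] rows>=0.9
in [0.0, 0.0, 0.0, -0.115, -0.0, 0.148] rows>=0.3
```

>>> arm_command(rows=[0, 0, 0, -0.17, -0.01, 0.24, -1, 0, 0, 0, -0.347, -0.01, 0.475, -1, 0, 0, 0, -0.347, -0.01, 0.475, -1, 0, 0, 0, -0.347, -0.01, 0.475, -1])

```text
t: 18.2
ee_pos: [552.8, 316.9, 176.3]
orientation: [2.218, 2.096, -0.136]
ft_force: [0.7, -1.0, -0.6]
width: 17.8
grasp_force: 30.0
```

>>> arm_command(rows=[0, 0, 0, -0.06, 0, 0.07, -1, 0, 0, 0, -0.115, 0, 0.148, -1, 0, 0, 0, -0.115, 0, 0.148, -1, 0, 0, 0, -0.115, 0, 0.148, -1])

```text
t: 18.6
ee_pos: [551.9, 306.0, 164.3]
orientation: [2.217, 2.097, -0.137]
ft_force: [1.6, 0.2, 1.0]
width: 17.6
grasp_force: 30.0
```

>>> arm_command(rows=[0, 0, 0, -0.01, 0, 0.015, -1, 0, 0, 0, -0.01, 0, 0.015, 0.2, 0, 0, 0, -0.01, 0, 0.015, 0.2, 0, 0, 0, -0.01, 0, 0.015, 0.2, 0, 0, 0, -0.01, 0, 0.015, 0.2])

```text
t: 19.1
ee_pos: [550.6, 304.6, 162.3]
orientation: [2.217, 2.098, -0.141]
ft_force: [0.2, -0.7, 0.4]
width: 46.0
grasp_force: 0.0
```

>>> arm_command(rows=[0, 0, 0, 0, 0, -0.3, 0.2, 0, 0, 0, 0, 0, -0.8, 0.2, 0, 0, 0, 0, 0, -1, 0.2, 0, 0, 0, 0, 0, -1, 0.2])

```text
t: 19.5
ee_pos: [552.8, 315.8, 244.8]
orientation: [2.217, 2.097, -0.132]
ft_force: [-0.0, 0.9, -0.2]
width: 52.8
grasp_force: 0.0
```

Run:
```python
from plan import *
e,r=now();print(e,ctrl.get_obs()['width'])
u=np.array([.056,.998,0]);Z=np.array([0,0,1.])
for n in('top','side'):
    p,d=grab(n,'f1'+n);c=cloud(n,d);h=cv2.cvtColor(p,cv2.COLOR_RGB2HSV)
    m=(h[...,0]>100)&(h[...,0]<125)&(h[...,1]>120)&(c[...,2]>110)&(c[...,2]<215)&(abs(c[...,1]-310)<60)&(abs(c[...,0]-555)<50)
    if m.any():q=c[m];print(n,'handle',len(q),q.mean(0).round(1),q.min(0).round(),q.max(0).round())
t=cv2.imread('pics/f1top.png')[130:240,140:290];s=cv2.imread('pics/f1side.png')[220:360,200:340]
cv2.imwrite('pics/c8.png',np.hstack([cv2.resize(t,(480,352)),cv2.resize(s,(320,352))]))
b=np.array([-.19,-.98,0]) 
hx=pose([-.6,.8,0],-Z)
plan([('clear',[540,290,270],hx),('over',[482.3,99.5,150],hx),('b1',[482.3,99.5,96],hx)])
```

```text
[552.81712321 315.78345498 244.81204254] 52.7550251083869
top handle 81 [551.5 311.1 166.6] [544. 285. 138.] [560. 341. 187.]
side handle 155 [551.8 316.3 159.8] [544. 291. 138.] [562. 337. 187.]
clear [-0.014, 0.038, -0.222, -0.356, -0.123, -0.315] rows>=4.7
over [-0.0, 0.0, 0.0, -0.491, -0.669, 0.5] rows>=1.5
over [0.0, 0.0, 0.0, -0.491, -0.669, 0.5] rows>=1.5
over [0.0, 0.0, 0.0, -0.491, -0.669, 0.5] rows>=1.5
b1 [-0.0, 0.0, 0.0, 0.0, 0.0, 0.675] rows>=1.1
```

View pics/c8.png

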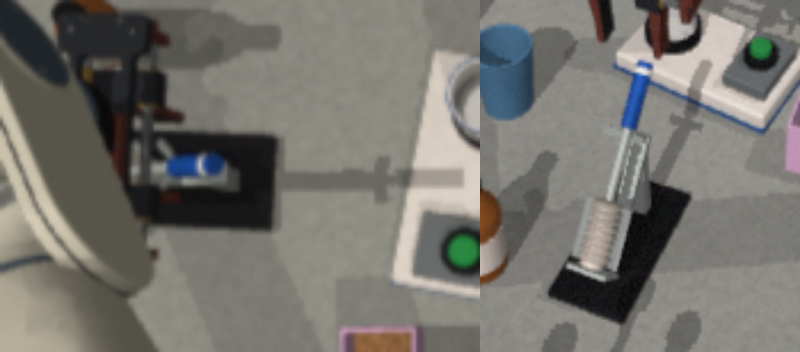

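The side crop shows the brush in the rest, head in the trough at (600,235) and shaft in the fork, released. It sits where it lay before. Now to the button with the fingers shut.

>>> arm_command(rows=[-0.014, 0.038, -0.222, -0.356, -0.123, -0.315, -1, -0.014, 0.038, -0.222, -0.356, -0.123, -0.315, -1, -0.014, 0.038, -0.222, -0.356, -0.123, -0.315, -1, -0.014, 0.038, -0.222, -0.356, -0.123, -0.315, -1, -0.014, 0.038, -0.222, -0.356, -0.123, -0.315, -1])

```text
t: 20.1
ee_pos: [539.4, 289.4, 268.5]
orientation: [-1.398, -2.812, 0.004]
ft_force: [1.1, -0.6, -0.5]
width: 16.4
grasp_force: 0.0
```

>>> arm_command(rows=[0, 0, 0, -0.491, -0.669, 0.5, -1, 0, 0, 0, -0.491, -0.669, 0.5, -1])

```text
t: 20.3
ee_pos: [518.6, 224.3, 227.3]
orientation: [-1.404, -2.808, 0.008]
ft_force: [-0.1, -0.3, -0.6]
width: 1.7
grasp_force: 0.0
```

>>> arm_command(rows=[0, 0, 0, -0.491, -0.669, 0.5, -1, 0, 0, 0, -0.491, -0.669, 0.5, -1])

```text
t: 20.5
ee_pos: [498.4, 160.3, 187.2]
orientation: [-1.405, -2.806, 0.009]
ft_force: [-0.0, 0.2, 0.6]
width: 0.6
grasp_force: 0.0
```

>>> arm_command(rows=[0, 0, 0, -0.491, -0.669, 0.5, -1, 0, 0, 0, -0.491, -0.669, 0.5, -1, 0, 0, 0, -0.491, -0.669, 0.5, -1])

```text
t: 20.8
ee_pos: [478.5, 96.8, 147.4]
orientation: [-1.407, -2.802, 0.01]
ft_force: [0.1, 1.2, 0.1]
width: 0.4
grasp_force: 0.0
```

Run:
```python
from plan import *
o=ctrl.get_obs();print(o['ee_pos'],o['width'])
plan([('b1',[482.3,99.5,94],pose([-.6,.8,0],[0,0,-1]))])
```

```text
[478.503225    96.77841394 147.39280378] 0.4128056814596778
b1 [-0.003, -0.001, -0.001, -0.003, 0.064, 0.667] rows>=1.1
```

>>> arm_command(rows=[0, 0, 0, 0, 0.05, 0.3, -1, 0, 0, 0, 0, 0.05, 0.65, -1, 0, 0, 0, 0, 0.05, 0.65, -1])

```text
t: 21.1
ee_pos: [483.8, 102.1, 96.1]
orientation: [-1.404, -2.806, 0.007]
ft_force: [0.1, 0.0, 0.1]
width: 0.5
grasp_force: 0.0
```

>>> arm_command(rows=[0, 0, 0, 0, 0, 0.05, -1, 0, 0, 0, 0, 0, 0.1, -1, 0, 0, 0, 0, 0, 0.1, -1])

```text
t: 21.4
ee_pos: [486.1, 102.2, 91.2]
orientation: [1.405, 2.808, -0.0]
ft_force: [-0.6, -0.3, 0.7]
width: 0.4
grasp_force: 0.0
```

>>> arm_command(rows=[0, 0, 0, 0, -0.04, 0.05, -1, 0, 0, 0, 0, -0.04, 0.1, -1, 0, 0, 0, 0, -0.04, 0.1, -1, 0, 0, 0, 0, -0.04, 0.1, -1])

```text
t: 21.8
ee_pos: [484.0, 100.0, 83.3]
orientation: [1.405, 2.807, 0.001]
ft_force: [-0.6, 0.7, 6.1]
width: 0.5
grasp_force: 2.7
```

>>> arm_command(rows=[0, 0, 0, 0, 0, 0.025, -1, 0, 0, 0, 0, 0, 0.05, -1, 0, 0, 0, 0, 0, 0.05, -1])

```text
t: 22.1
ee_pos: [484.2, 100.1, 82.5]
orientation: [1.405, 2.807, 0.001]
ft_force: [-10.8, -1.1, 48.7]
width: 0.7
grasp_force: 24.4
```

Button is at its stop (48 N, well past 5 N). Releasing it and lifting clear.

>>> arm_command(rows=[0, 0, 0, 0, 0, -0.2, -1, 0, 0, 0, 0, 0, -0.7, -1, 0, 0, 0, 0, 0, -1, -1, 0, 0, 0, 0, 0, -1, -1])

```text
t: 22.5
ee_pos: [485.1, 100.3, 161.7]
orientation: [1.404, 2.804, 0.004]
ft_force: [-1.4, -0.6, -0.1]
width: 0.5
grasp_force: 0.0
```

Run:
```python
from plan import *
n='side'
p,d=grab(n,'z1');c=cloud(n,d);h=cv2.cvtColor(p,cv2.COLOR_RGB2HSV)
m=(h[...,0]>100)&(h[...,0]<125)&(h[...,1]>120)&(c[...,2]>110)&(c[...,2]<215)&(abs(c[...,1]-310)<60)&(abs(c[...,0]-555)<50)
q=c[m];print('handle',len(q),q.mean(0).round(1),q.min(0).round(),q.max(0).round())
m=(h[...,0]>45)&(h[...,0]<80)&(h[...,1]>130)&(np.hypot(c[...,0]-482,c[...,1]-99)<25);print('button z',c[m].mean(0),m.sum())
print(ctrl.close_job())
```

```text
handle 156 [551.8 316.7 159.8] [544. 290. 137.] [562. 339. 188.]
button z [482.57503178  99.26322253  66.92055812] 73
the job is handed in; nothing more can be done
None
```

I scrubbed the jar with three strokes, laid the brush head down in the leftmost rest and let go, then pressed and released the start button. I handed the job in after about 22.5 s; the hand-in call returned no verdict.

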